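Wind up the parts-soak timer

ROBOT

A 6-joint arm with a two-finger parallel gripper is mounted at the origin on the work surface. World frame = base frame: x ahead of the robot, y to its left, z up, the work surface at z = 0. Lengths are in m, angles in rad, forces in N, time in s.
With the tool pointing down it reaches from about 0.25 to 0.725 m from the base axis. Payload 4 kg.
Tool frame: the origin (TCP) lies midway between the tips of the shut fingers; the grasp point (between the pads) lies 19 mm behind it; z points along the fingers, y is the line along which they close (so a half turn about z gives the same grasp; the last joint's range is limited). The gripper opens to 85 mm and grips with 20 to 120 N. Pads are 22 mm wide; open, the fingers measure 114 mm over their backs; the gripper's body (76 mm by 85 mm) begins 54 mm behind the grasp point. The pads swing forward as they close: fully open they stand 13 mm farther back than shut.
Start: joints at [-1.322, 0.241, 0.005, 1.335, 0, 1.571], TCP at [0.123, -0.485, 0.231] pointing down, gripper open.
Joint ranges: [-2.72, 2.72], [-1.05, 1.87], [-1.09, 1.28], [-1.99, 2.15], [-1.42, 1.44], [-3.14, 3.14]. Speed limits (rad/s): [2.79, 2.79, 3.14, 3.14, 3.14, 3.14].

INTERFACE

Orientations are given as a unit quaternion [x, y, z, w].
In Python, from workcell import bot gives the robot as it stands. The module is installed in compiled form; this text tells all that it offers.
- The arm moves only by the tool jog_arm, never from a script. Its argument "deltas" is a list of rows, each an object with "fingers": the opening, from 0 (shut) to 1 (fully open); "delta_pos": the shift along the tool's x, y, z normalised to -1 to 1, where 1 is 300 mm, a list of three; "yaw": the turn about the tool's z normalised to -1 to 1, where 1 is pi/4 rad. A call has 1 to 12 rows; each row is the pose to reach, as a shift and turn from the pose commanded when the call began, along the tool's axes at that moment; what a row does not reach only later rows make up. A row lasts 1/10 s, in which the tool goes at most 50 mm and 8.59 degrees, less where a joint would pass 70% of its speed; a pose out of reach is approached as far as the arm can. A call with a number of a shift or a turn outside -1 to 1 is refused whole. A call with a gripper value outside its range is refused whole. The fingers move at their own pace and stop on an object; the grip force is fixed at half the most. Time passes only in rows, so rows that repeat a pose let the fingers close. It gives the time, the measured TCP pose, the force, the opening and the grip force at its end, in the units of the state.
- bot.get_obs(): the state, without advancing time (a new reading comes with each control period).
- bot.camera(name): name is "side" or "top" or "wrist"; returns a dict with "image" (400x640x3 uint8, red, green, blue), "range_z" (400x640 float32, m along the optical axis (not along the pixel's ray), 0 where there is no reading), "fx", "fy", "cx", "cy" (pixels), "distortion" ([k1, k2, p1, p2, k3] as OpenCV has them; the pictures are not rectified), "rvec" (rotation vector, rad) and "tvec" (3), from world to camera coordinates, as OpenCV has them. Camera axes: x right, y down, z forward; pixel columns grow to the right and rows downward; lengths in m; the calibration is good to about 2 mm. A picture is of the moment at which its call begins.
- bot.job_done(): hands the job in; it is judged then, once.
The state is a dict: "clock": time; "joint_pos": joint angles; "joint_vel": joint speeds; "tau": joint torques, N m; "eef_pos": TCP position; "tool_rot": TCP orientation; "ft_force": force on the tool from outside, world axes, zero at the start; "ft_torque": the same for the moment, N m; "grip_width": finger opening in m; "grasp_force": force on a finger pad.
Only numpy, scipy, OpenCV 4.12 (cv2) and the standard library are available. Lean on these libraries where they do the work, as an engineer would, in place of code of your own. Each camera call takes 0.05 s, during which the arm holds its last target. There are 200 camera calls.

TASK

Wind up the clockwork soak timer that has the flat winged key: turn its key clockwise, seen from above, in two or more part turns, letting go of the key in between, until the key's pointer rests at the stop post and the timer is fully wound. Then let go. Leave the other timer, the one with the round knob, set as it is.

Things in the scene. Friction and masses are not known exactly. Their poses are not given: they have to be found in the camera images.
- key_grip (a point): Centre of the key's flat dark steel wing, on its upright turning axis, 84 mm above the bench. Wing: 46 mm long (x axis), 10 mm thick (y), 28 mm high (z up; 70 to 98 mm above the bench), on a 12 mm stem. A flat pointer below it, 51 to 56 mm above the bench, turns with the key and reaches 42 mm out along +x. Which timer is on the left varies.
- wind_key (a joint): Angle of the winged key, rad: 0 = run down; grows as the key turns clockwise seen from above (the yaw of key_grip falls by as much); 2.6 = fully wound, pointer at the stop post, a hard stop. It starts at 0 to 0.4. Turning takes 0.11 to 0.15 N m; the key stays wherever it is let go.
- stop_post (a point): Top of the steel stop post (8 mm in diameter, 9 mm high, top 59 mm above the bench), 38 mm from the winged key's axis; the pointer's side lies against it when fully wound (post centre 0.22 rad past the pointer's centre line). The post and key stand on a grey steel case, 110 x 110 mm, top at 50 mm, key in the middle, fixed to the bench.
- knob_pointer (a point): On the pointer of the other timer, near its tip, 38 mm from that timer's axis and 55 mm above the bench. That timer has the same case, and in its middle a round dark steel knob, 42 mm in diameter, top 82 mm above the bench, which turns easily and is to stay as it is.
Not all that is in view belongs to the job. Leave any pink or turquoise look-alike of the part that bears key_grip alone.

How it is judged:
On the way:
1. the key is let go part-way, after a first part turn (key between 0.8 and 2.3 rad, fingers off it) (value of joint wind_key between 0.8 and 2.3 rad and contact force between the fingers and wind_key below 0.1 N), for 0.2 s.
At the end, for the whole second after the job is handed in: The winged key is at the stop post or within 0.25 rad (14 degrees) of it, let go and at rest, and the round knob's pointer is within 8 mm of where it was (value of joint wind_key above 2.35 rad and velocity of joint wind_key between -0.05 and 0.05 rad/s and distance of knob_pointer from where it was at the start of the episode below 0.008 m); the robot touches nothing.
It fails at once if the round knob of the other timer is turned (its pointer moves more than 8 mm) (distance of knob_pointer from where it was at the start of the episode above 0.008 m).
It also fails if it takes over 42 s, if anything falls off the work surface, if the arm or the gripper's body presses on something with over 40 N, if the wrist force passes 120 N, or if a joint passes its speed limit or range.

## Working session

There is one attempt and no reset: what is moved stays moved. The work goes in short steps, Python scripts to look and compute and a tool call to move; the robot and the scene stay as the last step left them, time stands still between calls to the robot, and variables do not carry over. Pictures are saved under pics/ and viewed, at most 10 in all, crops included, and the job is handed in when it is done.

Besides the shell and the picture viewer there is one more tool, called after "Request:" as name(argument=value, ...), one argument or row to a line, values as JSON. jog_arm: Moves the arm, as the interface text tells. Scaled input: -1 to 1 covers 300 mm each way for a shift and pi/4 rad each way for a turn. Its arguments: {"type":"object","properties":{"deltas":{"type":"array","items":{"type":"object","properties":{"fingers":{"type":"number"},"delta_pos":{"type":"array","items":{"type":"number"}},"yaw":{"type":"number"}}}}},"required":["deltas"]}

```bash
mkdir -p pics; cat > h.py <<'E'
import numpy as np, cv2
from workcell import bot
def cam(n,save=None):
    c=bot.camera(n)
    if save: cv2.imwrite('pics/'+save,cv2.cvtColor(c['image'],cv2.COLOR_RGB2BGR))
    return c
def ray(c,uv,z):
    K=np.array([[c['fx'],0,c['cx']],[0,c['fy'],c['cy']],[0,0,1]])
    p=cv2.undistortPoints(np.array(uv,float).reshape(-1,1,2),K,np.array(c['distortion'],float)).reshape(-1,2)
    R=cv2.Rodrigues(np.array(c['rvec'],float))[0];t=np.array(c['tvec'],float).ravel()
    o=-R.T@t; d=np.c_[p,np.ones(len(p))]@R
    return o+d*((z-o[2])/d[:,2])[:,None]
E
python3 - <<'E'
from h import *
c=cam('top','top.png'); s=cam('side','side.png')
import pickle; pickle.dump((c,s),open('cs.pkl','wb'))
o=bot.get_obs(); print(o['clock'],o['eef_pos'],o['tool_rot'],o['grip_width'])
E
```

```text
0.1 [ 0.1230003  -0.48404391  0.23047319] [ 9.92269843e-01  1.24095187e-01 -1.03518296e-04 -9.66039874e-04] 0.08531654523583505
```

View pics/top.png

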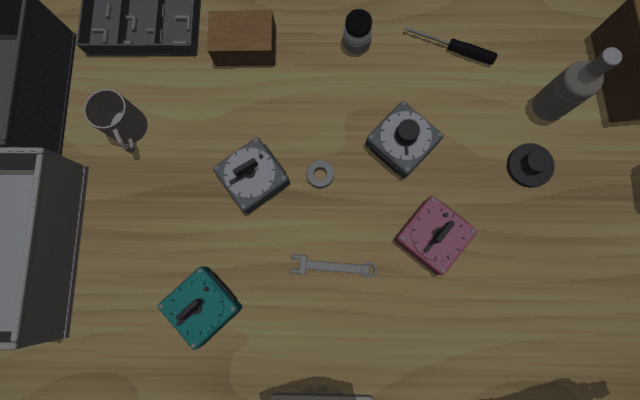

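View pics/side.png

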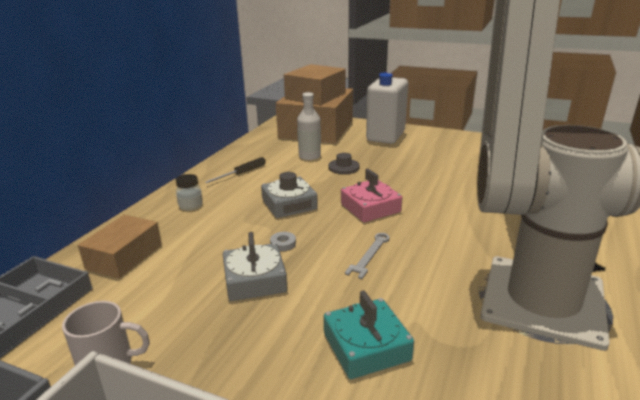

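Candidates in the top view: grey case with a wing (250,172), teal look-alike (199,306), pink look-alike (437,236), grey case with a round knob (405,137). I choose the grey winged one at (250,172) and check it in a close crop.

```bash
python3 - <<'E'
from h import *
import pickle; c,s=pickle.load(open('cs.pkl','rb'))
im=cv2.cvtColor(c['image'],cv2.COLOR_RGB2BGR)
cv2.imwrite('pics/crop.png',cv2.resize(im[125:225,200:300],None,fx=6,fy=6,interpolation=cv2.INTER_CUBIC))
g=cv2.cvtColor(im,cv2.COLOR_BGR2GRAY)
R=cv2.Rodrigues(np.array(c['rvec'],float))[0]; print('cam',-R.T@np.ravel(c['tvec']))
# range-based: wing points
v,u=np.mgrid[125:225,200:300]; z=c['range_z'][125:225,200:300]
K=np.array([[c['fx'],0,c['cx']],[0,c['fy'],c['cy']],[0,0,1]])
p=cv2.undistortPoints(np.c_[u.ravel(),v.ravel()].astype(float).reshape(-1,1,2),K,np.array(c['distortion'],float)).reshape(-1,2)
P=(np.c_[p,np.ones(len(p))]*z.reshape(-1,1)-np.ravel(c['tvec']))@R
for lo,hi in((.085,.11),(.04,.062)):
    m=(P[:,2]>lo)&(P[:,2]<hi)&(z.ravel()>0)
    q=P[m,:2].astype(np.float32); r=cv2.minAreaRect(q); print(lo,m.sum(),np.median(P[m,2]),q.mean(0),r)
    C,V=np.linalg.eigh(np.cov(q.T)); print(V[:,1],np.arctan2(V[1,1],V[0,1]))
print(ray(c,[[250,172],[351,172],[405,132],[437,236]],.084))
E
```

```text
cam [ 0.31496513 -0.01799055  0.78198983]
0.085 179 0.09757017677433945 [0.50701624 0.14210254] ((0.5078551173210144, 0.1429111510515213), (0.010658010840415955, 0.045643508434295654), 31.293100357055664)
[-0.51716434  0.85588612] 2.114330820577295
0.04 2798 0.04985727844462714 [0.50448716 0.14058657] ((0.5081372261047363, 0.14324180781841278), (0.10980963706970215, 0.1098349541425705), 36.99174880981445)
[-0.8264736   0.56297548] 2.5436110411246506
[[ 0.49899779  0.13507851  0.084     ]
 [ 0.50034595 -0.05037807  0.084     ]
 [ 0.57734714 -0.15012216  0.084     ]
 [ 0.38479391 -0.20239666  0.084     ]]
```

View pics/crop.png

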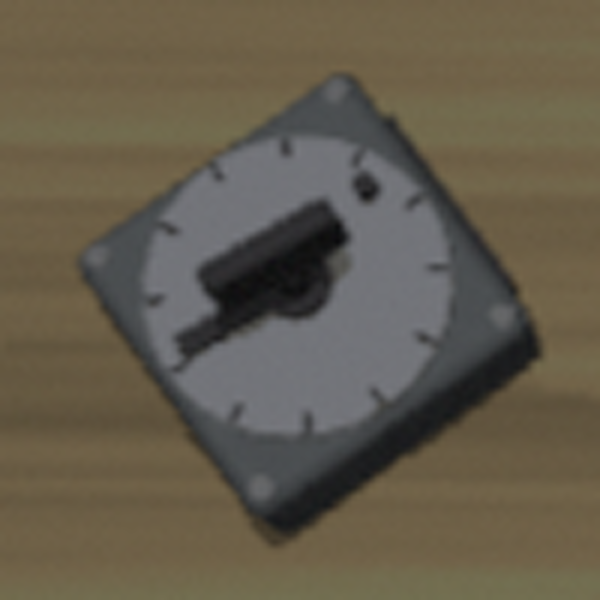

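The crop shows a grey case with a flat wing, the pointer tip at crop (180,345), and the post at (366,187), so the choice is right. The key axis is at about (0.508, 0.143) and the wing yaw is about 2.115. Starting the approach.

Request:
jog_arm(
  deltas=[
    {"fingers":1,"delta_pos":[0.88,-0.854,0],"yaw":-1},
    {"fingers":1,"delta_pos":[0.88,-0.854,0],"yaw":-1},
    {"fingers":1,"delta_pos":[0.88,-0.854,0],"yaw":-1},
    {"fingers":1,"delta_pos":[0.88,-0.854,0],"yaw":-1},
    {"fingers":1,"delta_pos":[0.88,-0.854,0],"yaw":-1},
    {"fingers":1,"delta_pos":[0.88,-0.854,0],"yaw":-1},
    {"fingers":1,"delta_pos":[0.88,-0.854,0],"yaw":-1},
    {"fingers":1,"delta_pos":[0.88,-0.854,0],"yaw":-1},
    {"fingers":1,"delta_pos":[0.88,-0.854,0],"yaw":-1},
    {"fingers":1,"delta_pos":[0.88,-0.854,0],"yaw":-1},
  ],
)

```text
clock: 1.1
eef_pos: [0.3157, -0.1712, 0.2311]
tool_rot: [0.869, 0.495, -0.0, -0.0]
ft_force: [0.4, 0.3, -0.4]
grip_width: 0.0849
grasp_force: 0.0
```

```bash
cat > st.py <<'E'
from h import *
from scipy.spatial.transform import Rotation as Rr
import sys
def go(x,y,z,psi):
    o=bot.get_obs(); M=Rr.from_quat(o['tool_rot']).as_matrix(); p=np.array(o['eef_pos'])
    ps=np.arctan2(M[1,0],M[0,0]); d=(psi-ps+np.pi)%(2*np.pi)-np.pi
    print('t',o['clock'],'p',p.round(4),'psi',ps.round(3),'z',M[:,2].round(3),'j',np.round(o['joint_pos'],2),'w',round(o['grip_width'],4),'gf',o['grasp_force'],'F',np.round(o['ft_force'],1),'T',np.round(o['ft_torque'],2))
    print('delta',(M.T@(np.array([x,y,z])-p)/.3).round(3),'yaw',round(-d/(np.pi/4),3))
go(*map(float,sys.argv[1:5]))
E
python3 st.py .508 .143 .231 2.115
```

```text
t 1.1 p [ 0.3157 -0.1712  0.2311] psi 1.036 z [-0.001 -0.    -1.   ] j [-0.5  -0.04 -0.31  1.3  -0.    1.61] w 0.0849 gf 0.0 F [ 0.4  0.3 -0.4] T [-0.04 -0.03 -0.  ]
delta [ 1.228  0.017 -0.   ] yaw -1.374
```

Request:
jog_arm(
  deltas=[
    {"fingers":1,"delta_pos":[1,0.014,0],"yaw":-1},
    {"fingers":1,"delta_pos":[1,0.014,0],"yaw":-1},
    {"fingers":1,"delta_pos":[1,0.014,0],"yaw":-1},
    {"fingers":1,"delta_pos":[1,0.014,0],"yaw":-1},
    {"fingers":1,"delta_pos":[1,0.014,0],"yaw":-1},
    {"fingers":1,"delta_pos":[1,0.014,0],"yaw":-1},
    {"fingers":1,"delta_pos":[1,0.014,0],"yaw":-1},
    {"fingers":1,"delta_pos":[1,0.014,0],"yaw":-1},
    {"fingers":1,"delta_pos":[1,0.014,0],"yaw":-1},
  ],
)

```text
clock: 2.0
eef_pos: [0.4724, 0.0826, 0.2309]
tool_rot: [0.615, 0.789, -0.001, -0.0]
ft_force: [-0.2, -0.1, 0.2]
grip_width: 0.0856
grasp_force: 0.0
```

```bash
python3 st.py .508 .143 .16 2.115
```

```text
t 2.0 p [0.4724 0.0826 0.2309] psi 1.817 z [-0.001 -0.001 -1.   ] j [ 0.17  0.2  -0.05  1.32 -0.    1.5 ] w 0.0856 gf 0.0 F [-0.2 -0.1  0.2] T [ 0.   -0.03  0.04]
delta [0.166 0.165 0.236] yaw -0.38
```

Request:
jog_arm(
  deltas=[
    {"fingers":1,"delta_pos":[0.166,0.165,0.1],"yaw":-0.38},
    {"fingers":1,"delta_pos":[0.166,0.165,0.236],"yaw":-0.38},
    {"fingers":1,"delta_pos":[0.166,0.165,0.236],"yaw":-0.38},
    {"fingers":1,"delta_pos":[0.166,0.165,0.236],"yaw":-0.38},
  ],
)

```text
clock: 2.4
eef_pos: [0.5071, 0.143, 0.1592]
tool_rot: [0.491, 0.871, -0.002, -0.001]
ft_force: [0.7, -0.7, 0.0]
grip_width: 0.0856
grasp_force: 0.0
```

```bash
python3 st.py .508 .143 .067 2.115; python3 -c "
from h import *
cam('wrist','w1.png')"
```

```text
t 2.4 p [0.5071 0.143  0.1592] psi 2.115 z [-0.004 -0.002 -1.   ] j [ 0.28  0.34 -0.05  1.18 -0.    1.3 ] w 0.0856 gf 0.0 F [ 0.7 -0.7  0. ] T [0.02 0.05 0.03]
delta [-0.002  0.004  0.307] yaw -0.001
```

View pics/w1.png

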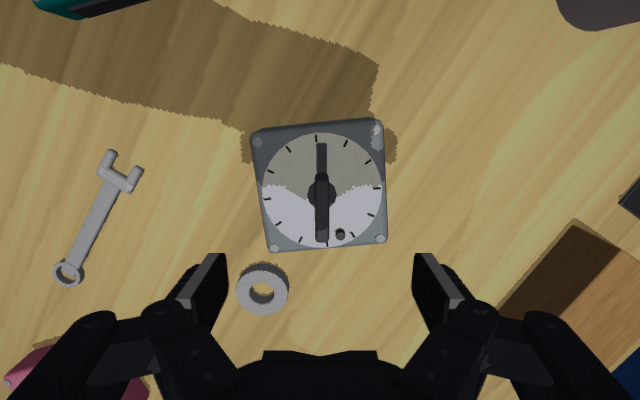

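The wrist view shows the wing vertical at column 321, centred between the fingers (227 and 413). Descending and gripping.

Request:
jog_arm(
  deltas=[
    {"fingers":1,"delta_pos":[0,0.003,0.15],"yaw":0},
    {"fingers":1,"delta_pos":[0,0.003,0.305],"yaw":0},
    {"fingers":1,"delta_pos":[0,0.003,0.305],"yaw":0},
    {"fingers":0,"delta_pos":[0,0.003,0.305],"yaw":0},
    {"fingers":0,"delta_pos":[0,0.003,0.305],"yaw":0},
    {"fingers":0,"delta_pos":[0,0.003,0.305],"yaw":0},
    {"fingers":0,"delta_pos":[0,0.003,0.305],"yaw":0},
    {"fingers":0,"delta_pos":[0,0.003,0.305],"yaw":0},
    {"fingers":0,"delta_pos":[0,0.003,0.305],"yaw":0},
    {"fingers":0,"delta_pos":[0,0.003,0.305],"yaw":0},
  ],
)

```text
clock: 3.45
eef_pos: [0.5078, 0.1441, 0.07]
tool_rot: [0.49, 0.872, -0.002, -0.0]
ft_force: [-5.7, -3.7, 9.3]
grip_width: 0.0091
grasp_force: 59.3
```

```bash
python3 st.py .508 .143 .067 2.115
```

```text
t 3.45 p [0.5078 0.1441 0.07  ] psi 2.118 z [-0.002 -0.003 -1.   ] j [ 0.28  0.42 -0.18  0.97 -0.    1.3 ] w 0.0091 gf 59.2849038541317 F [-5.7 -3.7  9.3] T [-0.85  1.14  0.06]
delta [-0.004 -0.001  0.01 ] yaw 0.004
```

Request:
jog_arm(
  deltas=[
    {"fingers":0,"delta_pos":[0,0,0],"yaw":0.1},
    {"fingers":0,"delta_pos":[0,0,0],"yaw":0.2},
    {"fingers":0,"delta_pos":[0,0,0],"yaw":0.3},
    {"fingers":0,"delta_pos":[0,0,0],"yaw":0.4},
    {"fingers":0,"delta_pos":[0,0,0],"yaw":0.5},
    {"fingers":0,"delta_pos":[0,0,0],"yaw":0.6},
    {"fingers":0,"delta_pos":[0,0,0],"yaw":0.7},
    {"fingers":0,"delta_pos":[0,0,0],"yaw":0.8},
  ],
)

```text
clock: 4.25
eef_pos: [0.5077, 0.1441, 0.07]
tool_rot: [0.736, 0.677, -0.002, 0.0]
ft_force: [-5.9, -3.4, 9.6]
grip_width: 0.0091
grasp_force: 59.3
```

```bash
python3 st.py .508 .143 .067 0.815
```

```text
t 4.25 p [0.5077 0.1441 0.07  ] psi 1.486 z [-0.002 -0.003 -1.   ] j [ 0.28  0.42 -0.18  0.97 -0.    1.93] w 0.0091 gf 59.33652922511101 F [-5.9 -3.4  9.6] T [-0.79  1.19  0.16]
delta [-0.004  0.001  0.01 ] yaw 0.855
```

Turning well, with a moment of about 0.15 N m. Continuing to ψ≈0.815, then letting go.

Request:
jog_arm(
  deltas=[
    {"fingers":0,"delta_pos":[0,0,0],"yaw":0.1},
    {"fingers":0,"delta_pos":[0,0,0],"yaw":0.22},
    {"fingers":0,"delta_pos":[0,0,0],"yaw":0.34},
    {"fingers":0,"delta_pos":[0,0,0],"yaw":0.46},
    {"fingers":0,"delta_pos":[0,0,0],"yaw":0.58},
    {"fingers":0,"delta_pos":[0,0,0],"yaw":0.7},
    {"fingers":0,"delta_pos":[0,0,0],"yaw":0.82},
    {"fingers":0,"delta_pos":[0,0,0],"yaw":0.85},
    {"fingers":0,"delta_pos":[0,0,0],"yaw":0.85},
  ],
)

```text
clock: 5.15
eef_pos: [0.5077, 0.1441, 0.07]
tool_rot: [0.917, 0.399, -0.002, 0.001]
ft_force: [-5.7, -4.5, 9.2]
grip_width: 0.009
grasp_force: 59.3
```

Request:
jog_arm(
  deltas=[
    {"fingers":1,"delta_pos":[0,0,0],"yaw":0},
    {"fingers":1,"delta_pos":[0,0,0],"yaw":0},
    {"fingers":1,"delta_pos":[0,0,0],"yaw":0},
    {"fingers":1,"delta_pos":[0,0,0],"yaw":0},
    {"fingers":1,"delta_pos":[0,0,0],"yaw":0},
    {"fingers":1,"delta_pos":[0,0,0],"yaw":0},
    {"fingers":1,"delta_pos":[0,0,0],"yaw":0},
    {"fingers":1,"delta_pos":[0,0,-0.15],"yaw":0},
    {"fingers":1,"delta_pos":[0,0,-0.3],"yaw":0},
    {"fingers":1,"delta_pos":[0,0,-0.3],"yaw":0},
    {"fingers":1,"delta_pos":[0,0,-0.3],"yaw":0},
  ],
)

```text
clock: 6.25
eef_pos: [0.5105, 0.1456, 0.1605]
tool_rot: [0.917, 0.4, 0.002, 0.0]
ft_force: [0.1, 1.2, -1.0]
grip_width: 0.0857
grasp_force: 0.0
```

```bash
python3 st.py .508 .143 .16 0.815;  python3 -c "
from h import *
cam('wrist','w2.png')"
```

```text
t 6.25 p [0.5105 0.1456 0.1605] psi 0.822 z [ 0.004  0.001 -1.   ] j [ 0.28  0.34 -0.05  1.18  0.    2.6 ] w 0.0857 gf 0.0 F [ 0.1  1.2 -1. ] T [0.01 0.   0.04]
delta [-0.012  0.     0.002] yaw 0.009
```

View pics/w2.png

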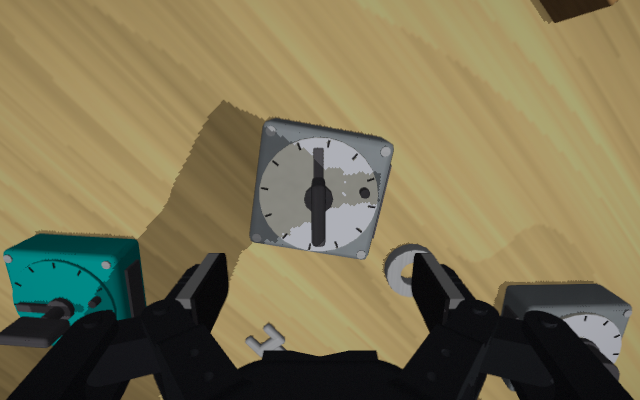

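The wing is again vertical at column 319 and the pointer has followed; the post at (364,192) is about 1.17 rad of turning away. The joint 6 limit is near, so I'll turn the tool back by half a turn.

Request:
jog_arm(
  deltas=[
    {"fingers":1,"delta_pos":[-0.012,0,0],"yaw":-1},
    {"fingers":1,"delta_pos":[-0.012,0,0],"yaw":-1},
    {"fingers":1,"delta_pos":[-0.012,0,0],"yaw":-1},
    {"fingers":1,"delta_pos":[-0.012,0,0],"yaw":-1},
    {"fingers":1,"delta_pos":[-0.012,0,0],"yaw":-1},
    {"fingers":1,"delta_pos":[-0.012,0,0],"yaw":-1},
  ],
)

```text
clock: 6.9
eef_pos: [0.5055, 0.1423, 0.1569]
tool_rot: [0.693, 0.721, -0.002, -0.001]
ft_force: [0.4, 0.3, 0.5]
grip_width: 0.0851
grasp_force: 0.0
```

Request:
jog_arm(
  deltas=[
    {"fingers":1,"delta_pos":[0,0,0],"yaw":-1},
    {"fingers":1,"delta_pos":[0,0,0],"yaw":-1},
    {"fingers":1,"delta_pos":[0,0,0],"yaw":-1},
    {"fingers":1,"delta_pos":[0,0,0],"yaw":-1},
    {"fingers":1,"delta_pos":[0,0,0],"yaw":-1},
    {"fingers":1,"delta_pos":[0,0,0],"yaw":-1},
  ],
)

```text
clock: 7.5
eef_pos: [0.5055, 0.1423, 0.1569]
tool_rot: [0.364, 0.931, -0.001, -0.002]
ft_force: [-0.2, 0.4, 1.0]
grip_width: 0.0856
grasp_force: 0.0
```

Request:
jog_arm(
  deltas=[
    {"fingers":1,"delta_pos":[0,0,0],"yaw":-1},
    {"fingers":1,"delta_pos":[0,0,0],"yaw":-1},
    {"fingers":1,"delta_pos":[0,0,0],"yaw":-1},
    {"fingers":1,"delta_pos":[0,0,0],"yaw":-1},
    {"fingers":1,"delta_pos":[0,0,0],"yaw":-1},
    {"fingers":1,"delta_pos":[0,0,0],"yaw":-1},
  ],
)

```text
clock: 8.1
eef_pos: [0.5055, 0.1423, 0.1569]
tool_rot: [-0.02, 1.0, -0.001, -0.002]
ft_force: [0.4, 1.2, -0.4]
grip_width: 0.086
grasp_force: 0.0
```

Request:
jog_arm(
  deltas=[
    {"fingers":1,"delta_pos":[0,0,0],"yaw":-1},
    {"fingers":1,"delta_pos":[0,0,0],"yaw":-1},
    {"fingers":1,"delta_pos":[0,0,0],"yaw":-1},
    {"fingers":1,"delta_pos":[0,0,0],"yaw":-1},
    {"fingers":1,"delta_pos":[0,0,0],"yaw":-1},
    {"fingers":1,"delta_pos":[0,0,0],"yaw":-1},
    {"fingers":1,"delta_pos":[0,0,0],"yaw":-1},
  ],
)

```text
clock: 8.8
eef_pos: [0.5056, 0.1423, 0.1571]
tool_rot: [-0.399, 0.917, 0.0, -0.002]
ft_force: [0.3, -0.4, -0.2]
grip_width: 0.0854
grasp_force: 0.0
```

```bash
python3 st.py .508 .1435 .067 -2.32
```

```text
t 8.8 p [0.5056 0.1423 0.1571] psi -2.32 z [-0.004 -0.001 -1.   ] j [ 0.27  0.34 -0.06  1.18  0.   -0.55] w 0.0854 gf 0.0 F [ 0.3 -0.4 -0.2] T [ 0.01 -0.04 -0.03]
delta [-0.009 -0.004  0.3  ] yaw 0.0
```

Request:
jog_arm(
  deltas=[
    {"fingers":1,"delta_pos":[-0.009,-0.004,0.15],"yaw":0},
    {"fingers":1,"delta_pos":[-0.009,-0.004,0.295],"yaw":0},
    {"fingers":1,"delta_pos":[-0.009,-0.004,0.295],"yaw":0},
    {"fingers":0,"delta_pos":[-0.009,-0.004,0.295],"yaw":0},
    {"fingers":0,"delta_pos":[-0.009,-0.004,0.295],"yaw":0},
    {"fingers":0,"delta_pos":[-0.009,-0.004,0.295],"yaw":0},
    {"fingers":0,"delta_pos":[-0.009,-0.004,0.295],"yaw":0},
    {"fingers":0,"delta_pos":[-0.009,-0.004,0.295],"yaw":0},
    {"fingers":0,"delta_pos":[-0.009,-0.004,0.295],"yaw":0},
    {"fingers":0,"delta_pos":[-0.009,-0.004,0.295],"yaw":0},
  ],
)

```text
clock: 9.8
eef_pos: [0.5091, 0.1454, 0.072]
tool_rot: [-0.4, 0.916, 0.002, 0.001]
ft_force: [-5.5, 4.0, 6.0]
grip_width: 0.0085
grasp_force: 64.9
```

Request:
jog_arm(
  deltas=[
    {"fingers":0,"delta_pos":[0,0,0],"yaw":0.1},
    {"fingers":0,"delta_pos":[0,0,0],"yaw":0.2},
    {"fingers":0,"delta_pos":[0,0,0],"yaw":0.3},
    {"fingers":0,"delta_pos":[0,0,0],"yaw":0.4},
    {"fingers":0,"delta_pos":[0,0,0],"yaw":0.5},
    {"fingers":0,"delta_pos":[0,0,0],"yaw":0.6},
    {"fingers":0,"delta_pos":[0,0,0],"yaw":0.7},
    {"fingers":0,"delta_pos":[0,0,0],"yaw":0.8},
    {"fingers":0,"delta_pos":[0,0,0],"yaw":0.9},
    {"fingers":0,"delta_pos":[0,0,0],"yaw":1.0},
    {"fingers":0,"delta_pos":[0,0,0],"yaw":1.0},
  ],
)

```text
clock: 10.9
eef_pos: [0.5097, 0.1441, 0.072]
tool_rot: [-0.018, 1.0, 0.0, 0.0]
ft_force: [-2.8, -0.0, 6.4]
grip_width: 0.0089
grasp_force: 64.9
```

```bash
python3 st.py .508 .143 .067 2.78
```

```text
t 10.9 p [0.5097 0.1441 0.072 ] psi -3.106 z [ 0.001  0.001 -1.   ] j [ 0.28  0.42 -0.18  0.97  0.    0.24] w 0.0089 gf 64.86676812171936 F [-2.8 -0.   6.4] T [-0.02  0.56 -0.02]
delta [ 0.006 -0.004  0.017] yaw 0.506
```

Request:
jog_arm(
  deltas=[
    {"fingers":0,"delta_pos":[0,0,0],"yaw":0.08},
    {"fingers":0,"delta_pos":[0,0,0],"yaw":0.16},
    {"fingers":0,"delta_pos":[0,0,0],"yaw":0.24},
    {"fingers":0,"delta_pos":[0,0,0],"yaw":0.32},
    {"fingers":0,"delta_pos":[0,0,0],"yaw":0.38},
    {"fingers":0,"delta_pos":[0,0,0],"yaw":0.42},
  ],
)

```text
clock: 11.5
eef_pos: [0.5095, 0.1435, 0.072]
tool_rot: [0.147, 0.989, -0.0, 0.0]
ft_force: [-3.1, -2.0, 7.2]
grip_width: 0.0088
grasp_force: 65.0
```

```bash
python3 st.py .508 .143 .067 2.78
```

```text
t 11.5 p [0.5095 0.1435 0.072 ] psi 2.847 z [ 0.001 -0.001 -1.   ] j [ 0.28  0.42 -0.18  0.97 -0.    0.57] w 0.0088 gf 64.95045393705368 F [-3.1 -2.   7.2] T [-0.39  0.6   0.15]
delta [ 0.004 -0.003  0.017] yaw 0.086
```

Request:
jog_arm(
  deltas=[
    {"fingers":0,"delta_pos":[0,0,0],"yaw":0.03},
    {"fingers":0,"delta_pos":[0,0,0],"yaw":0.06},
    {"fingers":0,"delta_pos":[0,0,0],"yaw":0.09},
  ],
)

```text
clock: 11.8
eef_pos: [0.5095, 0.1434, 0.072]
tool_rot: [0.181, 0.983, -0.0, 0.0]
ft_force: [-2.9, -2.6, 7.5]
grip_width: 0.0087
grasp_force: 65.0
```

```bash
python3 st.py .508 .143 .067 2.78
```

```text
t 11.8 p [0.5095 0.1434 0.072 ] psi 2.777 z [ 0.001 -0.001 -1.   ] j [ 0.27  0.42 -0.18  0.97 -0.    0.64] w 0.0087 gf 64.98657323420048 F [-2.9 -2.6  7.5] T [-0.45  0.64  0.15]
delta [ 0.004 -0.003  0.017] yaw -0.004
```

No sign of the stop in the moment yet, so a little further.

Request:
jog_arm(
  deltas=[
    {"fingers":0,"delta_pos":[0,0,0],"yaw":0.03},
    {"fingers":0,"delta_pos":[0,0,0],"yaw":0.06},
    {"fingers":0,"delta_pos":[0,0,0],"yaw":0.08},
    {"fingers":0,"delta_pos":[0,0,0],"yaw":0.08},
  ],
)

```text
clock: 12.2
eef_pos: [0.5095, 0.1434, 0.072]
tool_rot: [0.21, 0.978, -0.001, 0.001]
ft_force: [-3.0, -3.0, 6.9]
grip_width: 0.0089
grasp_force: 72.3
```

```bash
python3 st.py .508 .143 .067 2.78
```

```text
t 12.2 p [0.5095 0.1434 0.072 ] psi 2.718 z [ 0.001 -0.001 -1.   ] j [ 0.28  0.42 -0.18  0.97 -0.    0.7 ] w 0.0089 gf 72.32123589095409 F [-3.  -3.   6.9] T [-0.56  0.65  1.21]
delta [ 0.004 -0.003  0.017] yaw -0.079
```

The moment jumped to 1.2 N m: the key is at the stop. Letting go and retreating.

Request:
jog_arm(
  deltas=[
    {"fingers":0,"delta_pos":[0,0,0],"yaw":-0.05},
    {"fingers":1,"delta_pos":[0,0,0],"yaw":-0.05},
    {"fingers":1,"delta_pos":[0,0,0],"yaw":-0.05},
    {"fingers":1,"delta_pos":[0,0,0],"yaw":-0.05},
    {"fingers":1,"delta_pos":[0,0,0],"yaw":-0.05},
    {"fingers":1,"delta_pos":[0,0,0],"yaw":-0.05},
    {"fingers":1,"delta_pos":[0,0,0],"yaw":-0.05},
    {"fingers":1,"delta_pos":[0,0,-0.15],"yaw":-0.05},
    {"fingers":1,"delta_pos":[0,0,-0.3],"yaw":-0.05},
    {"fingers":1,"delta_pos":[0,0,-0.4],"yaw":-0.05},
    {"fingers":1,"delta_pos":[0,0,-0.4],"yaw":-0.05},
    {"fingers":1,"delta_pos":[0,0,-0.4],"yaw":-0.05},
  ],
)

```text
clock: 13.4
eef_pos: [0.51, 0.1439, 0.1911]
tool_rot: [0.193, 0.981, 0.0, 0.001]
ft_force: [-0.6, -0.0, -0.7]
grip_width: 0.0854
grasp_force: 0.0
```

```bash
python3 st.py .508 .143 .067 2.78; python3 -c "
from h import *
cam('wrist','w3.png')"
```

```text
t 13.4 p [0.51   0.1439 0.1911] psi 2.754 z [ 0.002  0.    -1.   ] j [0.28 0.32 0.   1.26 0.   0.66] w 0.0854 gf 0.0 F [-0.6 -0.  -0.7] T [-0.03 -0.02 -0.  ]
delta [ 0.006 -0.006  0.414] yaw -0.033
```

View pics/w3.png

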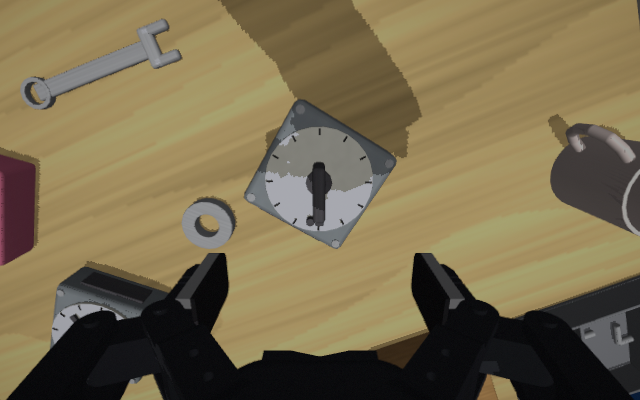

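The key has been let go with its pointer beside the post at (310,221), the fingers are clear, and the knob timer was never touched. Handing in.

```bash
python3 -c "
from workcell import bot
print(bot.job_done())"
```

```text
the job is handed in; nothing more can be done
None
```

I wound the winged-key timer to its stop post in two part turns, letting go in between, never touched the round-knob timer, and handed the job in at about 13.5 s; the hand-in call returned no verdict.

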